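Swing the titrator spout over the red cup and start the dose

TASK

Push the titrator's white spout arm gently sideways with a finger, without pinching it, until its nozzle is over the middle of the red cup, then press the green button on the blue console all the way down and let it come up again. Do not press the button before the nozzle is over the red cup, and leave the spout there. Do not lift, tip or shift anything that stands loose on the bench.

Things in the scene. Friction and masses are not known exactly. Their poses are not given: they have to be found in the camera images.
- titrator: bottle-top titrator fixed to the bench: glass bottle 80 mm across with white paper label, black collar, white head (56 x 54 mm, black knob on each side to 39 mm from the axis, from 180 mm to 300 mm above the bench). Origin on the bench at its vertical axis, which is the pivot axis of the spout arm; +x points away from the spout at joint 0, z up
- spout (a joint): angle of the spout arm about the titrator's vertical axis, rad, -1.25 to 1.25. At 0 the arm points along the titrator's own -x; it grows counterclockwise seen from above, so the nozzle lies at titrator + 0.18*(-cos q, -sin q) in the titrator's axes. It turns stiffly (about 0.7 N at spout_mid to start it, 1.6 N at a slow push of 1 rad/s) and stays where it is left
- nozzle_tip (a point): lower end of the spout's nozzle (a thin white tube 8 mm across hanging from a grey sleeve 18 mm across and 40 mm tall), 180 mm from the pivot axis and 106 mm above the bench; the cups pass below it with 31 mm to spare
- spout_mid (a point): centre of the white spout arm at 140 mm from the pivot axis, 167 mm above the bench. The arm is a straight level bar 14 mm wide and 18 mm tall (158 to 176 mm above the bench) that runs from the pivot to the grey sleeve 171 mm out; its sides are free from 60 to 165 mm. An orange tap stands on it 55 mm from the axis
- red_cup: loose open red plastic sample cup, 60 mm across the rim, 75 mm tall, 150 g or so; origin at the centre of its underside. The three cups stand about on the nozzle's circle, in any order
- blue_cup: the same cup in blue; to be left alone
- white_cup: the same cup in white; to be left alone
- dispense_top (a point): centre of the top of the green round push button (32 mm across) on the blue dosing console (130 x 100 x 50 mm, fixed to the bench, a white panel with a small display beside the button). It is pressed straight down
- dispense (a joint): travel of the green button, m: 0 up, 0.006 fully down (4 N); springs back
- amber_bottle: loose amber glass bottle with black cap, 56 mm across, 115 mm tall, beyond the console; origin at the centre of its underside; to be left alone
- ph_tester: loose white pocket tester with steel probe, lying flat, about 156 x 33 x 20 mm, long side along its x; body from -18 to 78 mm, probe to -78 mm; origin on the bench; to be left alone
Things that resemble listed ones, but are neither listed nor needed, are in the scene too. There is more than one size of the red_cup; the job needs the smallest.

How it is judged:
By the outcome, as a careful person would: the job done as asked, in the order asked, and still so for the second after the job is handed in, with the robot touching nothing.
It also fails if it takes over 58 s, if anything falls off the work surface, if the arm or the gripper's body presses on something with over 40 N, if the wrist force passes 120 N, or if a joint passes its speed limit or range.

ROBOT

A 6-joint arm with a two-finger parallel gripper is mounted at the origin on the work surface. World frame = base frame: x ahead of the robot, y to its left, z up, the work surface at z = 0. Lengths are in m, angles in rad, forces in N, time in s.
With the tool pointing down it reaches from about 0.425 to 1.125 m from the base axis. Payload 14.9 kg.
Tool frame: the origin (TCP) lies between the finger pads; the fingertips stand 25 mm ahead of it and the grasp point (between the pads) lies 6 mm ahead of it (arm.tip_reach is the distance from the TCP to the fingertips, in m); z points along the fingers, y is the line along which they close (so a half turn about z gives the same grasp; the last joint's range is limited). The gripper opens to 91 mm and grips with 3 to 60 N. Pads are 32 mm wide; open, the fingers measure 118 mm over their backs; the gripper's body (76 mm by 178 mm) begins 60 mm behind the grasp point.
Start: joints at [-0.033, 0.379, 1.734, -0, 1.028, -0.033], TCP at [0.7, -0, 0.239] pointing down, gripper open.
Joint ranges: [-2.77, 2.77], [-0.74, 2.19], [0, 2.66], [-1.06, 4.2], [0.31, 2.87], [-3.08, 3.08]. Speed limits (rad/s): [1.89, 1.89, 2.39, 3.14, 3.14, 3.14].

INTERFACE

Orientations are given as a unit quaternion [x, y, z, w].
In Python, from station import arm, grab_frame, job gives the robot as it stands. The module is installed in compiled form; this text tells all that it offers.
- The arm moves only by the tool carry_out, never from a script. Its argument "plan" is a list that holds one entry, the list of rows, each a list of 4 numbers: the shift along the tool's x, y, z in m, then the turn about the tool's z in degrees. A call has 1 to 5 rows; each row shifts and turns the commanded pose from where the row before left it, along the tool's axes as they then stand; what a row does not reach is not made up. A row lasts 1/12 s, in which the tool goes at most 41.7 mm and 7.16 degrees, less where a joint would pass 70% of its speed; a pose out of reach is approached as far as the arm can. A call is refused whole if a number of a shift passes 0.0417 or a number of a turn 7.16, either way. A call with a gripper value outside its range is refused whole. "gripper" is the opening in per cent of the stroke, from 0 (shut) to 100 (fully open), set as the call begins (left out, the last holds). The fingers move at their own pace and stop on an object; "force" is the grip in N (left out, the last holds). Time passes only in rows, so rows that do not move let the fingers close. It gives the time, the measured TCP pose, the force, the opening and the grip force at its end, in the units of the state.
- arm.get_state(): the state, without advancing time (a new reading comes with each control period).
- grab_frame(name): name is "scene" or "side" or "wrist"; returns a dict with "image" (384x512x3 uint8, red, green, blue), "intrinsics" (3x3 intrinsics, pixels), "view" (4x4, takes a point from world to camera coordinates); the wrist camera has in their place "mount" (4x4, takes a point from camera to tool coordinates, whose origin is the TCP and whose axes are the flange's). Camera axes: x right, y up, looking along -z (the intrinsics and any distortion apply to the point x, -y, -z); pixel columns grow to the right and rows downward; lengths in m; the calibration is good to about 2 mm. The wrist camera is an equidistant fisheye: a pixel r from the principal point sees the ray r / f radians off the axis. A picture is of the moment at which its call begins: read the wrist's pose just before it. There is no depth.
- job.hand_in(): hands the job in; it is judged then, once.
The state is a dict: "t": time; "q": joint angles; "joint_velocities": joint speeds; "tau": joint torques, N m; "tool_pos": TCP position; "tcp_rot": TCP orientation; "contact_force": force on the tool from outside, world axes, zero at the start; "moment": the same for the moment, N m; "gripper_width": opening from 0.0 (shut) to 1.0 (fully open); "finger_force": force on a finger pad.
Only numpy, scipy, OpenCV 4.12 (cv2) and the standard library are available. Lean on these libraries where they do the work, as an engineer would, in place of code of your own. Each camera call takes 0.05 s, during which the arm holds its last target. There are 200 camera calls.

## Working session

There is one attempt and no reset: what is moved stays moved. The work goes in short steps, Python scripts to look and compute and a tool call to move; the robot and the scene stay as the last step left them, time stands still between calls to the robot, and variables do not carry over. Pictures are saved under pics/ and viewed, at most 10 in all, crops included, and the job is handed in when it is done.

Besides the shell and the picture viewer there is one more tool, called after "Request:" in YAML: its name, and indented under it one key for each argument. carry_out: Moves the arm, as the interface text tells. Its arguments: {"type":"object","properties":{"plan":{"type":"array","items":{"type":"array","items":{"type":"array","items":{"type":"number"}}}},"gripper":{"type":"number"},"force":{"type":"number"}},"required":["plan"]}

```bash
mkdir -p pics; cat > h.py <<'E'
import numpy as np, cv2, pickle
from station import arm, grab_frame, job
def shot(n):
    s=arm.get_state(); f=grab_frame(n); f['s']=s; return f
def ray(f,u,v):
    K=np.array(f['intrinsics']);V=np.array(f['view']);d=np.linalg.inv(K)@[u,v,1.]
    d=np.array([d[0],-d[1],-d[2]]);R=V[:3,:3];return -R.T@V[:3,3],R.T@d
def onz(f,u,v,z):
    o,d=ray(f,u,v);return o+d*(z-o[2])/d[2]
def proj(f,p):
    V=np.array(f['view']);c=V[:3,:3]@p+V[:3,3];k=np.array(f['intrinsics'])@[c[0],-c[1],-c[2]];return k[:2]/k[2]
def tri(fa,a,fb,b):
    o1,d1=ray(fa,*a);o2,d2=ray(fb,*b)
    t=np.linalg.lstsq(np.c_[d1,-d2],o2-o1,rcond=None)[0];p,q=o1+d1*t[0],o2+d2*t[1];return (p+q)/2,np.linalg.norm(p-q)
def save(f,n):pickle.dump(f,open(n,'wb'))
def load(n):return pickle.load(open(n,'rb'))
E
python3 - <<'E'
from h import *
for n in('scene','side'):
    f=shot(n);save(f,n+'.pkl');cv2.imwrite(f'pics/{n}0.png',cv2.resize(f['image'][:,:,::-1],(800,600)))
    print(n,ray(f,256,192), {k:v for k,v in f.items() if k not in('image','view','s')})
print(f['s'])
E
```

```text
scene (array([1.09265432, 0.29918565, 1.08458801]), array([-0.49435054, -0.24953349, -0.83272803])) {'intrinsics': array([[481.14243598,   0.        , 252.00787117],
       [  0.        , 481.14243598, 193.95766459],
       [  0.        ,   0.        ,   1.        ]])}
side (array([ 0.51957773, -0.96498406,  0.78140058]), array([ 0.00211863,  0.81941027, -0.57326608])) {'intrinsics': array([[454.78694983,   0.        , 259.8239811 ],
       [  0.        , 454.78694983, 192.4472699 ],
       [  0.        ,   0.        ,   1.        ]])}
{'t': 0.05, 'q': array([-3.32696047e-02,  3.79395465e-01,  1.73477709e+00,  1.02094614e-05,
        1.02854768e+00, -3.33038779e-02]), 'joint_velocities': array([ 0.00096011, -0.00039496, -0.00224888, -0.00063465,  0.00111015,
        0.0003443 ]), 'tau': array([ 1.46924831e-03, -7.65741920e+01, -4.35751927e+01,  6.54163887e-02,
        3.97952227e-02,  4.55430109e-05]), 'tool_pos': array([6.99621090e-01, 3.03250359e-05, 2.38299239e-01]), 'tcp_rot': array([ 7.07096416e-01,  7.07116922e-01, -3.81979770e-04, -4.14693129e-04]), 'contact_force': array([ 0.47671924, -0.69567542,  0.25532728]), 'moment': array([ 0.03308606,  0.01708838, -0.05884261]), 'finger_force': 0.0, 'gripper_width': 1.0058689969565673}
```

View pics/scene0.png

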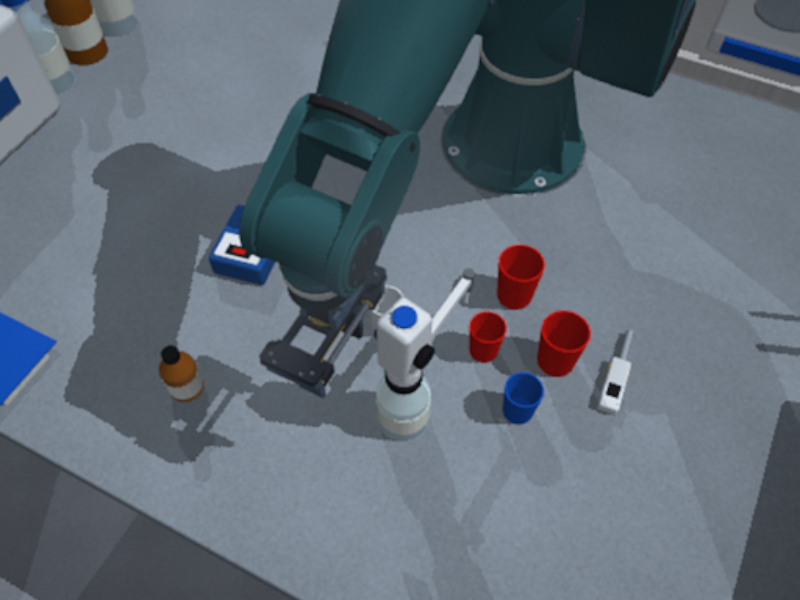

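View pics/side0.png

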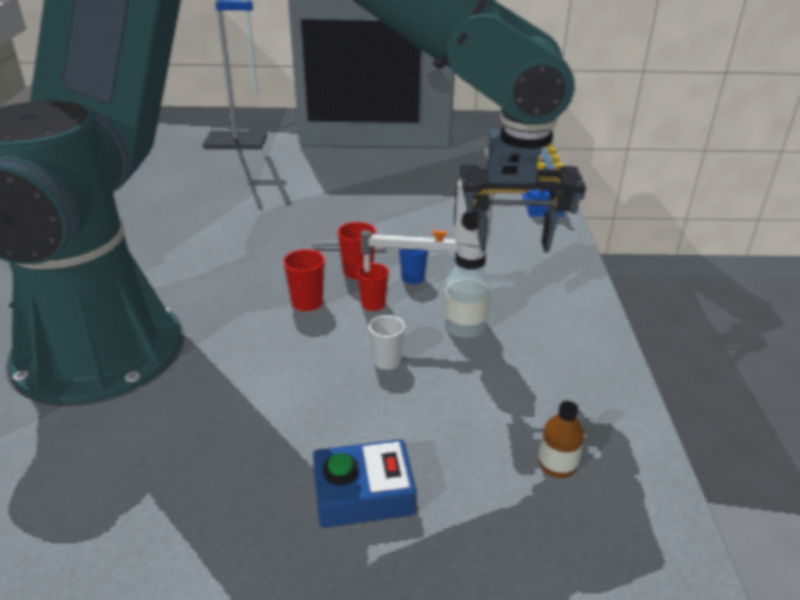

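Three red cups (scene view, 800x600 pixels): A (520,276), B (487,336) and C (563,343). B looks the smallest; it matches side-view (373,287). Next I measure the rims and check in an enlarged crop.

```bash
cat >> h.py <<'E'
def blobs(f,col,amin=60):
    h=cv2.cvtColor(f['image'],cv2.COLOR_RGB2HSV).astype(int);H,S,V=h[...,0],h[...,1],h[...,2]
    m={'red':((H<6)|(H>174))&(S>170)&(V>60),'blue':(abs(H-112)<10)&(S>150)&(V>60),'green':(abs(H-65)<15)&(S>120)&(V>50),'orange':(abs(H-11)<6)&(S>170)&(V>130)}[col]
    n,l,st,c=cv2.connectedComponentsWithStats(m.astype(np.uint8));return [(l==i,c[i],st[i]) for i in range(1,n) if st[i][4]>=amin]
def rim(f,m,z=.075):
    v,u=np.nonzero(m);L=np.array([u.min(),v[u==u.min()].mean()]);R=np.array([u.max()+1,v[u==u.max()].mean()])
    a,b=onz(f,*L,z),onz(f,*R,z);return (L+R)/2,(a+b)/2,np.linalg.norm(a-b)
E
python3 - <<'E'
from h import *
np.set_printoptions(precision=4,suppress=True)
F={n:load(n+'.pkl') for n in('scene','side')}
for n,f in F.items():
  for c in('red','blue','green','orange'):
    for m,ce,st in blobs(f,c,25 if c!='orange' else 6):
      p,x,w=rim(f,m); print(n,c,ce*800/512,st,p,x,w)
a=F['scene']['image'][140:280,220:400,::-1];b=F['side']['image'][130:250,170:330,::-1]
cv2.imwrite('pics/c1.png',np.hstack([cv2.resize(a,(400,311),interpolation=2),cv2.resize(b,(400,300),interpolation=2)[:311] if 0 else cv2.resize(b,(400,311),interpolation=2)]))
E
```

```text
scene red [518.1767 274.947 ] [319 157  29  41 943] [333.5 174. ] [0.3523 0.1497 0.075 ] 0.08541126180251503
scene red [238.0208 250.2367] [149 158   8   5  33] [153.   160.25] [ 0.5273 -0.291   0.075 ] 0.0222731500873414
scene red [561.3903 341.7898] [ 344  199   34   42 1049] [361. 221.] [0.4525 0.2615 0.075 ] 0.09685630969581255
scene red [485.7231 335.4095] [301 200  23  32 583] [312.5  212.75] [0.4847 0.1476 0.075 ] 0.06043581954358264
scene blue [11.8379  2.0392] [ 0  0 18  5 59] [9.  0.5] [ 0.1754 -1.1165  0.075 ] 0.06069106663916082
scene blue [760.8654  55.0451] [461  24  51  24 520] [486.5   36.75] [-0.3716  0.3812  0.075 ] 0.15740655265834982
scene blue [ 6.5104 96.7218] [  0  50  13  26 204] [ 6.5  63.75] [ 0.4203 -0.8998  0.075 ] 0.040749443492241605
scene blue [239.3062 257.071 ] [134 132  42  50 609] [155.   165.75] [ 0.5401 -0.2763  0.075 ] 0.11129191068105652
scene blue [403.56   316.5039] [251 196  16  14 176] [259.  202.5] [0.5178 0.0175 0.075 ] 0.0397397259849486
scene blue [ 18.0412 352.4351] [   0  200   36   59 1078] [ 18.  223.5] [ 0.8369 -0.4749  0.075 ] 0.08
[... 542 characters left out ...]
0.075 ] 0.14210702454401575
side blue [537.1686 194.3813] [335 121  18   7  99] [344.  124.5] [0.825 0.458 0.075] 0.06726916725409854
side blue [536.4955 209.7098] [337 131  14   7  70] [344.  132.5] [0.8156 0.3983 0.075 ] 0.046500524930923624
side blue [412.4579 264.9148] [256 160  17  22 297] [264.5  161.25] [0.5469 0.2062 0.075 ] 0.051499258698477005
side blue [357.5829 494.0517] [ 202  282   64   55 1647] [234.   305.25] [ 0.4789 -0.3502  0.075 ] 0.13592569145965466
side green [339.4947 464.5612] [209 291  17  14 188] [217.5 296.5] [ 0.4454 -0.328   0.075 ] 0.0348370526518376
side orange [438.8221 234.1346] [278 148   7   6  26] [281.5  148.75] [0.6012 0.2832 0.075 ] 0.022047764804234725
```

View pics/c1.png

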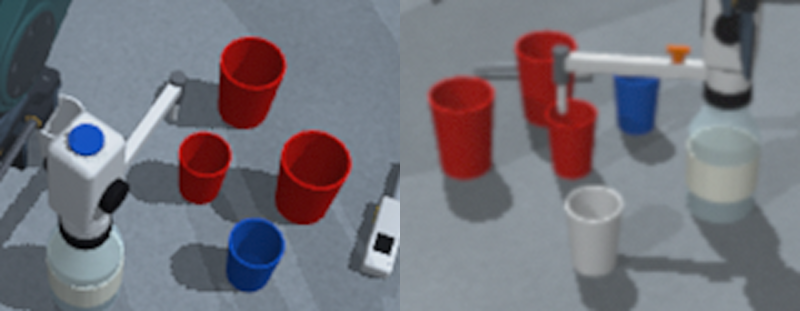

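```bash
cat >> h.py <<'E'
from scipy.optimize import least_squares
def rimfit(f,m,z=.075,r=.03):
    # far rim arc: topmost mask pixel of each column, cast onto the rim plane, circle of known radius
    v,u=np.nonzero(m);us=np.unique(u)[2:-2];P=np.array([onz(f,x+.5,v[u==x].min(),z)[:2] for x in us])
    g=lambda c:np.hypot(*(P-c[:2]).T)-c[2]
    s=least_squares(lambda c:np.hypot(*(P-c[:2]).T)-r,P.mean(0),loss='soft_l1',f_scale=.002)
    s3=least_squares(g,[*P.mean(0),r],loss='soft_l1',f_scale=.002)
    return s.x,np.abs(s.fun).mean(),s3.x
E
python3 - <<'E'
from h import *
np.set_printoptions(precision=4,suppress=True)
a,b=load('scene.pkl'),load('side.pkl')
for f,c in((a,'red'),(a,'blue'),(b,'red')):
  for m,ce,st in blobs(f,c,250): print(c,ce*800/512,rimfit(f,m))
for n,p,q in (('sleeve top',(300,175),(234,148)),('bottle label',(258.2,263),(299.2,194)),('cup rim',(312.5,209.3),(239.6,173.5))):
  print(n,tri(a,p,b,q))
print('cap@.30',onz(a,258.5,202.6,.30))
print('button',[onz(b,217.3,296.5,z) for z in(.05,.06,.065)])
E
```

```text
red [518.1767 274.947 ] (array([0.3274, 0.1403]), np.float64(0.0014663430834715551), array([0.3354, 0.1444, 0.0379]))
red [561.3903 341.7898] (array([0.4197, 0.2509]), np.float64(0.0017804270953672924), array([0.4274, 0.2552, 0.0377]))
red [485.7231 335.4095] (array([0.4783, 0.1444]), np.float64(0.0004971030366301811), array([0.4778, 0.1442, 0.0296]))
blue [760.8654  55.0451] (array([-0.3862,  0.3748]), np.float64(0.01782491100298892), array([5.8037, 0.4176, 6.2085]))
blue [239.3062 257.071 ] (array([ 0.5089, -0.303 ]), np.float64(0.027059116787954755), array([ 0.4824, -0.2856,  0.0646]))
blue [ 18.0412 352.4351] (array([ 0.784 , -0.5029]), np.float64(0.009555344232767937), array([-1.2962, -0.4865,  2.1025]))
blue [521.2081 396.3023] (array([0.5524, 0.2349]), np.float64(0.000773030211454102), array([0.549 , 0.2332, 0.0267]))
red [361.8852 266.3129] (array([0.4367, 0.2869]), np.float64(0.025678292034096398), array([0.4291, 0.2262, 0.0889]))
red [304.7555 278.3435] (array([0.3419, 0.1769]), np.float64(0.0021822394752047153), array([0.3445, 0.1617, 0.0436]))
sleeve top (array([0.4641, 0.0974, 0.1792]), np.float64(0.004683967264467178))
bottle label (array([0.6475, 0.0837, 0.0406]), np.float64(0.006752253620754598))
cup rim (array([0.474 , 0.1429, 0.0713]), np.float64(0.0010502741268338155))
cap@.30 [0.6466 0.0795 0.3   ]
button [array([ 0.4424, -0.3055,  0.05  ]), array([ 0.4435, -0.3145,  0.06  ]), array([ 0.444, -0.319,  0.065])]
```

Cup B (scene pixel 487,336, 512-scale 312,209) has a measured rim diameter of 59 mm. A and C measure about 76 mm, so B is the red cup. I'll move clear of the titrator, shut the gripper and turn it.

Request:
carry_out:
  plan:
    - [[-0.035, 0, 0, 0], [-0.035, 0, 0, 0], [-0.03, 0, 0, 0], [0, -0.035, 0, 0], [0, -0.035, 0, 0]]
  gripper: 0
  force: 10

```text
t: 0.52
tool_pos: [0.6295, -0.1015, 0.2381]
tcp_rot: [0.708, 0.706, -0.0, -0.0]
contact_force: [0.6, 0.7, 0.1]
gripper_width: 0.662
finger_force: 0.0
```

Request:
carry_out:
  plan:
    - [[0, -0.04, 0, 0], [0, -0.04, 0, 0], [0, -0.04, 0, 0], [0, 0, 0, 7], [0, 0, 0, 7]]

```text
t: 0.93
tool_pos: [0.5079, -0.0999, 0.2388]
tcp_rot: [0.79, 0.613, -0.0, -0.0]
contact_force: [0.4, -0.3, 0.2]
gripper_width: 0.303
finger_force: 0.0
```

Request:
carry_out:
  plan:
    - [[0, 0, 0, 7], [0, 0, 0, 7], [0, 0, 0, 7], [0, 0, 0, 7], [0, 0, 0, 7]]

```text
t: 1.35
tool_pos: [0.5098, -0.1, 0.2387]
tcp_rot: [0.938, 0.347, -0.0, -0.0]
contact_force: [0.7, 0.2, 0.3]
gripper_width: 0.006
finger_force: 0.0
```

Request:
carry_out:
  plan:
    - [[0, 0, 0, 7], [0, 0, 0, 7], [0, 0, 0, 7], [0, 0, 0, 7], [0, 0, 0, 7]]

```text
t: 1.77
tool_pos: [0.5098, -0.0999, 0.2387]
tcp_rot: [0.999, 0.049, -0.0, -0.0]
contact_force: [-0.2, 0.3, 0.4]
gripper_width: 0.004
finger_force: 0.0
```

```bash
python3 - <<'E'
from h import *
np.set_printoptions(precision=4,suppress=True)
for n in('scene','side','wrist'):
    f=shot(n);save(f,n+'1.pkl')
    i=f['image'][:,:,::-1]
    if n!='wrist':cv2.imwrite(f'pics/{n}1.png',cv2.resize(i[130:280,210:410] if n=='scene' else i[120:345,180:480],(800,600),interpolation=2))
    else: cv2.imwrite('pics/wrist1.png',cv2.resize(i,(800,600)));print(f['mount'],f['intrinsics'])
s=arm.get_state();print({k:s[k] for k in('t','tool_pos','tcp_rot','contact_force','gripper_width')})
E
```

```text
[[-0.0006  0.9561  0.2932  0.0825]
 [ 1.      0.0004  0.0006 -0.0002]
 [ 0.0005  0.2932 -0.9561 -0.1456]
 [ 0.      0.      0.      1.    ]] [[297.3186   0.     250.573 ]
 [  0.     297.3186 189.8058]
 [  0.       0.       1.    ]]
{'t': 1.9167, 'tool_pos': array([ 0.5099, -0.0999,  0.2388]), 'tcp_rot': array([ 0.9985,  0.0539, -0.0002, -0.0001]), 'contact_force': array([ 0.92  ,  0.0073, -0.5932]), 'gripper_width': 0.00623414082074596}
```

View pics/scene1.png

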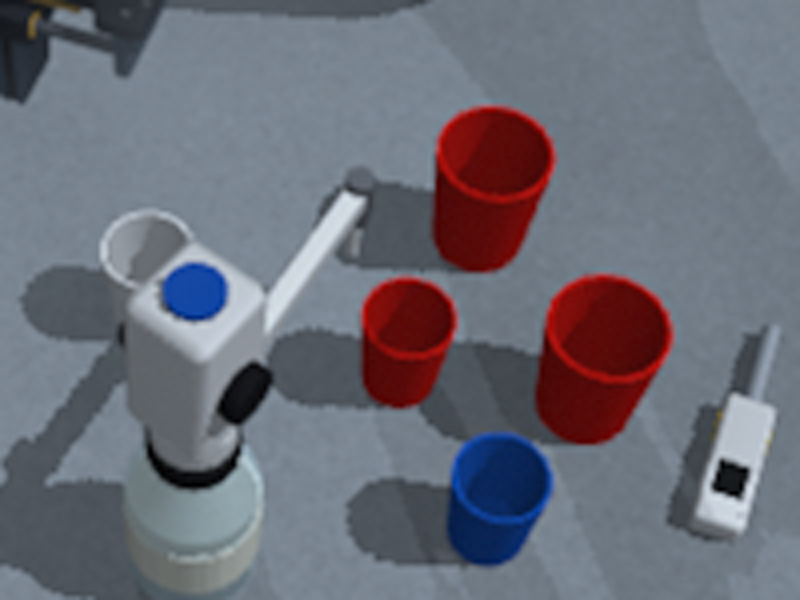

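View pics/side1.png

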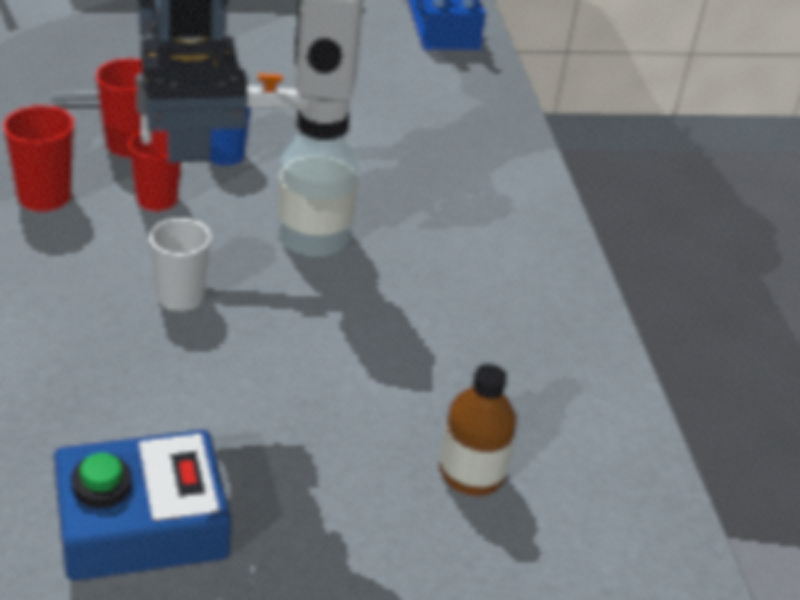

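The views show the titrator head at scene crop (195,292), the spout's sleeve at (360,180) and the cup at (408,318). The button is at side crop (101,470). I'll turn the other way so that the wrist camera faces away from the head, then drop in beside the arm.

Request:
carry_out:
  plan:
    - [[0, 0, 0, -7], [0, 0, 0, -7], [0, 0, 0, -7], [0, 0, 0, -7], [0, 0, 0, -7]]

```text
t: 2.33
tool_pos: [0.5099, -0.1, 0.2388]
tcp_rot: [0.935, 0.355, -0.0, -0.0]
contact_force: [-0.4, -0.4, 0.1]
gripper_width: 0.004
finger_force: 0.0
```

Request:
carry_out:
  plan:
    - [[0, 0, 0, -7], [0, 0, 0, -7], [0, 0, 0, -7], [0, 0, 0, -7], [0, 0, 0, -7]]

```text
t: 2.75
tool_pos: [0.5099, -0.1, 0.2389]
tcp_rot: [0.785, 0.62, -0.0, -0.0]
contact_force: [-0.2, 0.4, -0.7]
gripper_width: 0.005
finger_force: 0.0
```

Request:
carry_out:
  plan:
    - [[0, 0, 0, -7], [0, 0, 0, -7], [0, 0, 0, -7], [0, 0, 0, -7], [0, 0, 0, -7]]

```text
t: 3.17
tool_pos: [0.5099, -0.1, 0.2388]
tcp_rot: [0.562, 0.827, -0.0, -0.0]
contact_force: [0.3, -0.5, -0.5]
gripper_width: 0.008
finger_force: 0.0
```

Request:
carry_out:
  plan:
    - [[0, 0, 0, -7], [0, 0, 0, -7], [0, 0, 0, -7], [0, 0, 0, -7], [0, 0, 0, -7]]

```text
t: 3.58
tool_pos: [0.5099, -0.1, 0.2388]
tcp_rot: [0.287, 0.958, -0.0, -0.0]
contact_force: [0.6, 0.8, -0.7]
gripper_width: 0.005
finger_force: 0.0
```

Request:
carry_out:
  plan:
    - [[0, 0, 0, -7], [0, 0, 0, -7], [0, 0, 0, -7], [0, 0, 0, 0], [0, 0, 0, 0]]

```text
t: 4.0
tool_pos: [0.5099, -0.1, 0.2388]
tcp_rot: [0.114, 0.994, 0.0, -0.0]
contact_force: [-0.9, -0.3, -0.3]
gripper_width: 0.008
finger_force: 0.0
```

```bash
python3 - <<'E'
from h import *
from scipy.spatial.transform import Rotation as Ro
np.set_printoptions(precision=4,suppress=True)
s=arm.get_state();R=Ro.from_quat(s['tcp_rot']).as_matrix();print(s['tool_pos'],R,s['q'])
a,b=load('scene1.pkl'),load('side1.pkl');a0,b0=load('scene.pkl'),load('side.pkl')
print('collar',tri(a,(258.25,245.5),b,(301.5,165.8)),'cap',onz(a,258.75,203,.30))
for m,ce,st in blobs(a,'red',250): print(ce,rimfit(a,m))
print('button scene',[ (c,onz(a,*c,.06)) for m,c,st in blobs(a,'green',15)], 'side',[ (c,onz(b,*c,.06)) for m,c,st in blobs(b,'green',15)])
P=np.array([.647,.081]);ang=np.deg2rad(167.5);u=np.array([np.cos(ang),np.sin(ang)]);n=np.array([u[1],-u[0]])
c=P+.135*u-.0205*n-.06*n
d=np.array([*c,.175])-s['tool_pos'];print(c,'tool delta',R.T@d)
E
```

```text
[ 0.5099 -0.1     0.2388] [[-0.9742  0.2258 -0.0002]
 [ 0.2258  0.9742  0.0001]
 [ 0.0002  0.     -1.    ]] [-0.2384  0.093   2.0963  0.      0.9524 -1.5815]
collar (array([0.6482, 0.084 , 0.1335]), np.float64(0.007991161146312941)) cap [0.6472 0.0804 0.3   ]
[331.643  175.9778] (array([0.3274, 0.1403]), np.float64(0.0014663430834715551), array([0.3354, 0.1444, 0.0379]))
[359.3044 218.7338] (array([0.4197, 0.2509]), np.float64(0.0017804270953672924), array([0.4274, 0.2552, 0.0377]))
[310.8628 214.6621] (array([0.4783, 0.1444]), np.float64(0.0004971030366301811), array([0.4778, 0.1442, 0.0296]))
button scene [(array([161.7981, 138.7019]), array([ 0.4452, -0.3198,  0.06  ]))] side [(array([217.5521, 296.9375]), array([ 0.4441, -0.3157,  0.06  ]))]
[0.4978 0.0316] tool delta [0.0415 0.1254 0.0639]
```

Request:
carry_out:
  plan:
    - [[0.01, 0.03, 0, 0], [0.01, 0.03, 0, 0], [0.01, 0.03, 0, 0], [0.01, 0.035, 0, 0], [0, 0, 0.03, 0]]

```text
t: 4.42
tool_pos: [0.5016, 0.0349, 0.2129]
tcp_rot: [0.113, 0.994, 0.001, 0.004]
contact_force: [2.8, -1.1, 1.2]
gripper_width: 0.003
finger_force: 0.0
```

Request:
carry_out:
  plan:
    - [[0, 0, 0.034, 0], [0, 0, 0, 0], [0, 0.01, 0, 0], [0, 0.005, 0, 0], [0, 0, 0, 0]]

```text
t: 4.83
tool_pos: [0.504, 0.0461, 0.1768]
tcp_rot: [0.114, 0.994, 0.0, 0.001]
contact_force: [0.8, -0.6, 0.0]
gripper_width: 0.008
finger_force: 0.0
```

```bash
python3 - <<'E'
from h import *
f=shot('wrist');g=shot('scene');save(f,'w2.pkl')
cv2.imwrite('pics/v2.png',np.hstack([cv2.resize(f['image'][:,:,::-1],(400,300)),cv2.resize(g['image'][100:280,180:420,::-1],(400,300),interpolation=2)]))
print(f['s']['tool_pos'])
E
```

```text
[0.50396903 0.04613188 0.17678984]
```

View pics/v2.png

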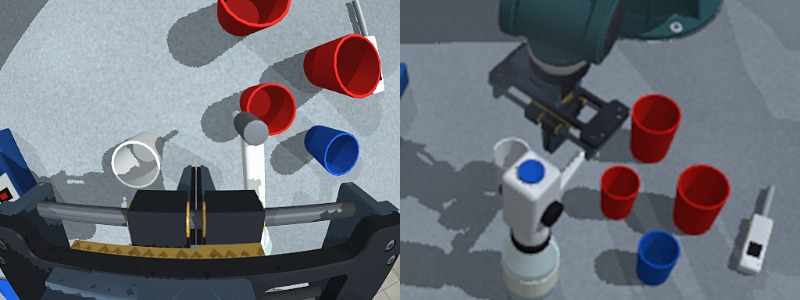

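The wrist view shows the shut fingers left of the white arm, with the grey sleeve at (255,128) and the small red cup at (268,105). Now I push slowly.

Request:
carry_out:
  plan:
    - [[0, 0.006, 0, 0], [0, 0.005, 0, 0], [0, 0.005, 0, 0], [0, 0.004, 0, 0], [0, 0.004, 0, 0]]

```text
t: 5.35
tool_pos: [0.5081, 0.0693, 0.175]
tcp_rot: [0.113, 0.994, -0.0, 0.0]
contact_force: [0.7, 0.1, -0.1]
gripper_width: 0.007
finger_force: 0.0
```

Request:
carry_out:
  plan:
    - [[0, 0.004, 0, 0], [0, 0.004, 0, 0], [0, 0.004, 0, 0], [0, 0.004, 0, 0], [0, 0.004, 0, 0]]

```text
t: 5.77
tool_pos: [0.5124, 0.0886, 0.1748]
tcp_rot: [0.113, 0.994, -0.0, -0.0]
contact_force: [-0.6, -0.3, 0.6]
gripper_width: 0.003
finger_force: 0.6
```

Request:
carry_out:
  plan:
    - [[0, 0.002, 0, 0], [0, 0.002, 0, 0], [0, 0.001, 0, 0], [0, 0, 0, 0], [0, 0, 0, 0]]

```text
t: 6.18
tool_pos: [0.5137, 0.0932, 0.175]
tcp_rot: [0.113, 0.994, 0.0, 0.0]
contact_force: [-0.0, 0.3, -0.4]
gripper_width: 0.005
finger_force: 0.0
```

```bash
cat >> h.py <<'E'
from scipy.spatial.transform import Rotation as Ro
def wray(f,u,v):
    K=f['intrinsics'];M=np.array(f['mount']);x,y=u-K[0,2],v-K[1,2];r=np.hypot(x,y);t=r/K[0,0]
    d=np.array([np.sin(t)*x/r,-np.sin(t)*y/r,-np.cos(t)]);R=Ro.from_quat(f['s']['tcp_rot']).as_matrix()
    return R@M[:3,3]+f['s']['tool_pos'],R@M[:3,:3]@d
def won(f,u,v,z):
    o,d=wray(f,u,v);return o+d*(z-o[2])/d[2]
E
python3 - <<'E'
from h import *
f=shot('wrist');save(f,'w3.pkl');g=shot('scene');save(g,'s3.pkl')
cv2.imwrite('pics/v3.png',np.hstack([cv2.resize(f['image'][50:230,230:470,::-1],(400,300),interpolation=2),cv2.resize(g['image'][120:264,220:412,::-1],(400,300),interpolation=2)]))
print(f['s']['tool_pos'],f['s']['t'])
E
```

```text
[0.51370243 0.09315128 0.17499914] 6.1833
```

View pics/v3.png

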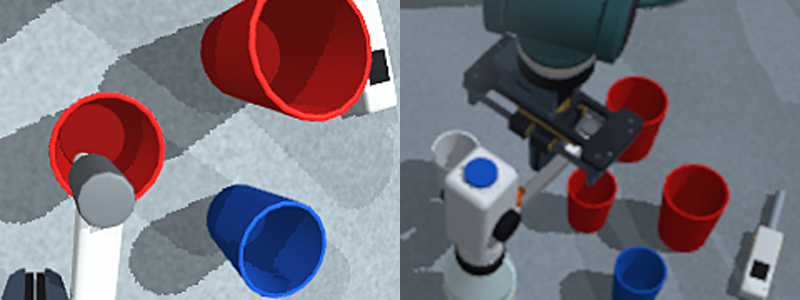

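The wrist crop shows the sleeve top at (106,200), the nozzle tip at (80,156) and the cup rim centred at (107,147). The nozzle is still left of the cup centre.

```bash
cat > m.py <<'E'
from h import *
np.set_printoptions(precision=4,suppress=True)
import sys
f=load(sys.argv[1]);sl=eval(sys.argv[2]);tp=eval(sys.argv[3])
m=max((x for x in blobs(f,'red',200)),key=lambda x:-np.hypot(*(x[1]-sl)))[0].astype(np.uint8)
# rim arc: topmost pixels of each column
v,u=np.nonzero(m);us=np.unique(u)[2:-2]
Q=np.array([won(f,x+.5,v[u==x].min(),.075)[:2] for x in us])
s=least_squares(lambda c:np.hypot(*(Q-c).T)-.03,Q.mean(0),loss='soft_l1',f_scale=.001)
P=np.array([.647,.081])
N=won(f,*sl,.178)[:2];T=won(f,*tp,.106)[:2]
for n,X in(('cup',s.x),('sleeve',N),('tip',T),('cup scene',np.array([.478,.144]))):
    d=X-P;print(n,X,'r',np.hypot(*d),'ang',np.degrees(np.arctan2(d[1],d[0])))
print(np.abs(s.fun).mean())
E
python3 m.py w3.pkl "(293.6,170)" "(278.3,143.9)"
```

```text
cup [0.4722 0.1407] r 0.18468147183380354 ang 161.15274185878462
sleeve [0.4689 0.1254] r 0.18352298541104625 ang 166.01449445607543
tip [0.4661 0.1249] r 0.1861237316034161 ang 166.3621632376723
cup scene [0.478 0.144] r 0.1803607496103296 ang 159.55549736405686
0.00022001045697423458
```

Request:
carry_out:
  plan:
    - [[0, 0.003, 0, 0], [0, 0.003, 0, 0], [0, 0.003, 0, 0], [0, 0.002, 0, 0], [0, 0, 0, 0]]

```text
t: 6.7
tool_pos: [0.5162, 0.1043, 0.175]
tcp_rot: [0.113, 0.994, 0.0, 0.0]
contact_force: [-0.0, -0.1, -0.4]
gripper_width: 0.007
finger_force: 0.1
```

```bash
python3 - <<'E'
from h import *
f=shot('wrist');save(f,'w4.pkl')
cv2.imwrite('pics/v4.png',cv2.resize(f['image'][70:220,230:430,::-1],(800,600),interpolation=2))
print(f['s']['tool_pos'],f['s']['t'])
E
```

```text
[0.51620265 0.10431224 0.17497089] 6.7
```

View pics/v4.png

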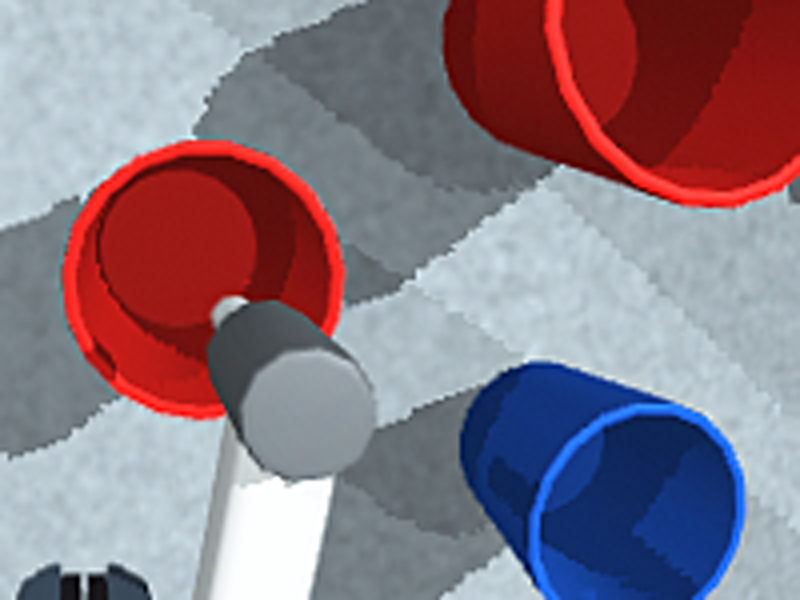

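The sleeve top is at crop (308,414), the tip at (229,312) and the rim centre at (205,278).

```bash
python3 m.py w4.pkl "(307.0,173.5)" "(287.2,148)"
```

```text
cup [0.472  0.1408] r 0.18490700839718363 ang 161.13787531841373
sleeve [0.4746 0.1428] r 0.18309510299977352 ang 160.27589368515015
tip [0.473  0.1418] r 0.1843419655637118 ang 160.7427930728055
cup scene [0.478 0.144] r 0.1803607496103296 ang 159.55549736405686
0.00026291801732423553
```

The nozzle is within 2–3 mm of the cup's middle. I back off and go to the button.

Request:
carry_out:
  plan:
    - [[0, -0.01, 0, 0], [0, -0.03, 0, 0], [0, -0.035, 0, 0], [0, -0.035, 0, 0], [0, 0, -0.035, 0]]

```text
t: 7.17
tool_pos: [0.4866, -0.0073, 0.2053]
tcp_rot: [0.114, 0.993, -0.001, -0.005]
contact_force: [-1.2, -0.0, -1.3]
gripper_width: 0.0
finger_force: 0.0
```

Request:
carry_out:
  plan:
    - [[0, -0.02, -0.03, 0], [0, -0.035, 0, 0], [0, -0.035, 0, 0], [0, -0.035, 0, 0], [0, -0.035, 0, 0]]

```text
t: 7.58
tool_pos: [0.4542, -0.1611, 0.2402]
tcp_rot: [0.113, 0.994, -0.0, 0.0]
contact_force: [0.4, 0.8, 0.5]
gripper_width: 0.001
finger_force: 0.0
```

Request:
carry_out:
  plan:
    - [[0, -0.035, 0, 0], [0, -0.035, 0, 0], [0, -0.03, 0, 0], [0, -0.02, 0, 0], [0, 0, 0, 0]]

```text
t: 8.0
tool_pos: [0.427, -0.2794, 0.24]
tcp_rot: [0.115, 0.993, -0.0, 0.0]
contact_force: [0.1, -0.1, 0.4]
gripper_width: 0.004
finger_force: 0.0
```

```bash
python3 - <<'E'
from h import *
np.set_printoptions(precision=4,suppress=True)
w=shot('wrist');a=shot('scene');b=shot('side');save(w,'w5.pkl');save(a,'s5.pkl')
a1,b1=load('scene1.pkl'),load('side1.pkl')
s=w['s'];R=Ro.from_quat(s['tcp_rot']).as_matrix();print(s['t'],s['tool_pos'])
g=lambda f:max(blobs(f,'green',15),key=lambda x:x[2][4])
T=tri(a1,g(a1)[1],b1,g(b1)[1]);print('tri',T)
G=g(w) if blobs(w,'green',15) else None
if G: print('wrist',G[1],G[2],[won(w,*G[1],z) for z in (.06,.065)])
print('delta',R.T@(np.array([.4446,-.318,.1])-s['tool_pos']))
for f,n in((a,'scene'),): print([ (c,st) for m,c,st in blobs(f,'red',200)])
cv2.imwrite('pics/w5.png',np.hstack([cv2.resize(w['image'][:,:,::-1],(400,300)),cv2.resize(a['image'][100:280,180:420,::-1],(400,300),interpolation=2)]))
E
```

```text
8.0 [ 0.427  -0.2794  0.24  ]
tri (array([ 0.4453, -0.3184,  0.0622]), np.float64(0.0022581689633316133))
wrist [220.8164 200.0154] [207 186  28  29 648] [array([ 0.4463, -0.3194,  0.06  ]), array([ 0.4447, -0.3185,  0.065 ])]
delta [-0.0259 -0.0336  0.14  ]
[(array([331.881 , 175.7403]), array([319, 157,  29,  41, 924], dtype=int32)), (array([359.3213, 218.7264]), array([ 344,  199,   34,   42, 1049], dtype=int32)), (array([310.9545, 215.4236]), array([301, 200,  23,  32, 550], dtype=int32))]
```

View pics/w5.png

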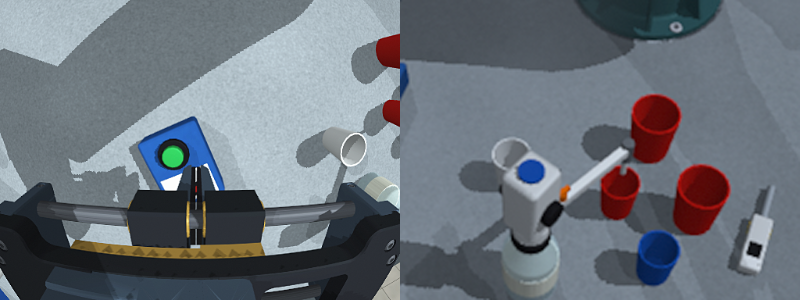

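The wrist view shows the green button at (173,157). The scene crop shows the nozzle at (622,170) over the small red cup at (620,192). Moving above the button.

Request:
carry_out:
  plan:
    - [[-0.013, -0.017, 0, 0], [-0.0133, -0.017, 0, 0], [0, 0, 0.04, 0], [0, 0, 0.04, 0], [0, 0, 0.04, 0]]

```text
t: 8.57
tool_pos: [0.4468, -0.3145, 0.1191]
tcp_rot: [0.113, 0.994, -0.0, 0.001]
contact_force: [0.3, -0.2, -0.8]
gripper_width: 0.006
finger_force: 0.0
```

Request:
carry_out:
  plan:
    - [[0, 0, 0.015, 0], [0, 0, 0, 0], [0, 0, 0, 0], [0, 0, 0.005, 0], [0, 0, 0, 0]]

```text
t: 8.98
tool_pos: [0.447, -0.3154, 0.101]
tcp_rot: [0.113, 0.994, -0.001, 0.001]
contact_force: [0.4, 0.7, 1.0]
gripper_width: 0.01
finger_force: 0.0
```

Request:
carry_out:
  plan:
    - [[0, 0, 0.004, 0], [0, 0, 0.003, 0], [0, 0, 0.003, 0], [0, 0, 0.002, 0], [0, 0, 0, 0]]

```text
t: 9.4
tool_pos: [0.4473, -0.3158, 0.0904]
tcp_rot: [0.113, 0.994, -0.0, 0.0]
contact_force: [-9.6, 11.3, 48.7]
gripper_width: 0.01
finger_force: 24.0
```

Request:
carry_out:
  plan:
    - [[0, 0, -0.004, 0], [0, 0, -0.01, 0], [0, 0, 0, 0]]

```text
t: 9.65
tool_pos: [0.4468, -0.3157, 0.1034]
tcp_rot: [0.113, 0.994, -0.0, 0.001]
contact_force: [0.9, -0.0, 0.9]
gripper_width: 0.006
finger_force: 0.0
```

```bash
python3 - <<'E'
from h import *
np.set_printoptions(precision=4,suppress=True)
f=shot('side');w=shot('wrist');s=w['s'];R=Ro.from_quat(s['tcp_rot']).as_matrix()
print(arm.tip_reach,s['tool_pos'],s['contact_force'],s['q'])
print('tip px',proj(f,s['tool_pos']+R[:,2]*arm.tip_reach))
print('delta',R.T@(np.array([.4453,-.3187,.09])-s['tool_pos']))
cv2.imwrite('pics/p6.png',np.hstack([cv2.resize(w['image'][:,:,::-1],(400,300)),cv2.resize(f['image'][230:350,150:310,::-1],(400,300),interpolation=2)]))
E
```

```text
0.025 [ 0.4466 -0.3155  0.1027] [0.4231 0.1572 0.282 ] [-0.6576  0.3505  2.0922 -0.0001  0.6976 -2.0015]
tip px [218.4691 290.9679]
delta [ 0.0005 -0.0034  0.0127]
```

View pics/p6.png

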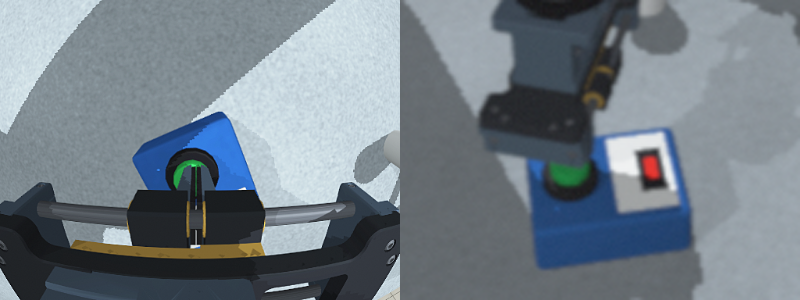

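```bash
python3 - <<'E'
from h import *
np.set_printoptions(precision=4,suppress=True)
a,b,w=load('scene1.pkl'),load('side1.pkl'),load('w5.pkl')
g=lambda f:max(blobs(f,'green',15),key=lambda x:x[2][4])
print(g(a)[2],g(b)[2])
for z in(.058,.062,.066,.070,.074):
  m=g(w)[0].astype(np.uint8);k=cv2.findContours(m,0,1)[0][0][:,0];Q=np.array([won(w,x+.5,y+.5,z)[:2] for x,y in k])
  s=least_squares(lambda c:np.hypot(*(Q-c[:2]).T)-c[2],[*Q.mean(0),.016])
  print(z,'side',rimfit(b,g(b)[0],z,.016)[:2],'wrist',s.x,np.abs(s.fun).mean())
E
```

```text
[156 134  12  11 104] [210 290  16  15 192]
0.058 side (array([ 0.4447, -0.3109]), np.float64(0.0006353139285531803)) wrist [ 0.4479 -0.3196  0.0168] 0.0005251185708164765
0.062 side (array([ 0.4451, -0.3146]), np.float64(0.0006366923832586791)) wrist [ 0.4466 -0.3188  0.0166] 0.0005187051043262233
0.066 side (array([ 0.4455, -0.3184]), np.float64(0.000638801236530727)) wrist [ 0.4454 -0.3181  0.0164] 0.0005122916378352679
0.07 side (array([ 0.4459, -0.3221]), np.float64(0.0006408389797412513)) wrist [ 0.4441 -0.3174  0.0162] 0.0005058781713464851
0.074 side (array([ 0.4464, -0.3258]), np.float64(0.0006428055264041304)) wrist [ 0.4429 -0.3167  0.016 ] 0.0004994647048556166
```

Request:
carry_out:
  plan:
    - [[0, -0.003, 0.003, 0], [0, 0, 0, 0], [0, 0, 0, 0]]

```text
t: 10.0
tool_pos: [0.4452, -0.318, 0.0983]
tcp_rot: [0.113, 0.994, 0.0, -0.0]
contact_force: [0.4, 0.2, -0.3]
gripper_width: 0.006
finger_force: 0.0
```

Request:
carry_out:
  plan:
    - [[0, 0, 0.002, 0], [0, 0, 0, 0], [0, 0, 0, 0]]

```text
t: 10.25
tool_pos: [0.4455, -0.3181, 0.0968]
tcp_rot: [0.113, 0.994, 0.0, -0.0]
contact_force: [-1.2, 0.3, 0.8]
gripper_width: 0.006
finger_force: 0.6
```

Request:
carry_out:
  plan:
    - [[0, 0, 0.002, 0], [0, 0, 0, 0], [0, 0, 0, 0]]

```text
t: 10.5
tool_pos: [0.4456, -0.3181, 0.0949]
tcp_rot: [0.113, 0.994, 0.0, -0.0]
contact_force: [-0.3, -0.3, 1.7]
gripper_width: 0.006
finger_force: 1.1
```

The button's spring starts at TCP z ≈ 0.0975. The first press went 7 mm below that, onto the stop, so it was full and no second dose is needed. I'm backing off.

Request:
carry_out:
  plan:
    - [[0, 0, -0.01, 0], [0, 0, -0.04, 0], [0, 0, -0.04, 0], [0, 0, -0.04, 0], [0, 0, 0, 0]]

```text
t: 10.92
tool_pos: [0.4482, -0.3201, 0.233]
tcp_rot: [0.113, 0.994, -0.003, 0.004]
contact_force: [2.0, -1.8, 1.8]
gripper_width: 0.007
finger_force: 0.0
```

```bash
python3 - <<'E'
from h import *
np.set_printoptions(precision=4,suppress=True)
a,w=shot('scene'),shot('wrist');a5=load('s5.pkl')
d=np.abs(a['image'].astype(int)-a5['image']).max(2)[140:280,225:420]  # cups, titrator, spout
print('changed px',(d>40).sum(),w['s']['t'],w['s']['tool_pos'])
g=max(blobs(w,'green',15),key=lambda x:x[2][4]);print('button blob',g[1],g[2])
E
```

```text
changed px 9 10.9667 [ 0.4473 -0.3193  0.2298]
button blob [251.1648 176.522 ] [237 161  30  32 728]
```

Nothing has moved and the button is clear, so I'm handing in.

```bash
python3 -c "
from h import *
print(job.hand_in())"
```

```text
the job is handed in; nothing more can be done
None
```

The job is handed in, with no verdict returned: the nozzle is within about 3 mm of the smallest red cup's middle, and the green button went fully down once and came back up (that press peaked at about 49 N, and a later 2–3 mm touch was only to check its height).

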